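Load the beaker dryer and set its sunken knob

ROBOT

A 6-joint arm with a two-finger parallel gripper is mounted at the origin on the work surface. World frame = base frame: x ahead of the robot, y to its left, z up, the work surface at z = 0. Lengths are in m, angles in rad, forces in N, time in s.
With the tool pointing down it reaches from about 0.325 to 0.9 m from the base axis. Payload 6.1 kg.
Tool frame: the origin (TCP) lies midway between the tips of the shut fingers; the grasp point (between the pads) lies 19 mm behind it; x points along the fingers, y is the direction in which the jaws open and shut, and the axes are right-handed (so a half turn about x gives the same grasp; the last joint's range is limited). The gripper opens to 85 mm and grips with 20 to 120 N. Pads are 22 mm wide; open, the fingers measure 114 mm over their backs; the gripper's body (76 mm by 85 mm) begins 54 mm behind the grasp point. The pads swing forward as they close: fully open they stand 13 mm farther back than shut.
Start: joints at [1.223, 0.22, 1.526, -0, 1.395, -0.126], TCP at [0.137, 0.61, 0.231] pointing down, gripper open.
Joint ranges: [-2.98, 2.98], [-0.91, 2.08], [0.09, 2.57], [-1.24, 4.39], [0.2, 2.65], [-2.68, 2.68]. Speed limits (rad/s): [2.57, 2.57, 3.01, 3.14, 3.14, 3.14].

INTERFACE

Orientations are given as [roll, pitch, yaw] about the fixed x, y, z axes, in that order (R = Rz(yaw) Ry(pitch) Rx(roll)).
In Python, from plant import movep, move_l, set_joints, gripper_to, hold, inverse_kinematics, observe, get_image, get_calibration, Unreachable, job_done gives the robot as it stands. Calls block until the motion is done:
- movep(position, orientation): joint-space move of the TCP to a pose.
- move_l(position, feed=0.15, rotation=None, max_force=None): straight line of the TCP; rotation=None keeps the orientation; feed is the mean speed in m/s. With max_force (N) it stops when the force on the tool has changed by that much, and returns True; else False.
- set_joints(angles): joint-space move.
- gripper_to(opening, f_grip=None): finger opening in m; f_grip is the grip in N (None keeps the last); returns when the fingers have stopped.
- hold(seconds).
- inverse_kinematics(position, orientation): joint angles nearest the present ones, or None.
- observe(): the state.
- get_image(name): name is "scene" or "top" or "wrist"; returns (picture, depth): 384x512x3 uint8, red, green, blue; 384x512 float32, m along the optical axis (not along the pixel's ray), 0 where there is no reading.
- get_calibration(name): a dict with "intrinsics" (3x3 intrinsics, pixels), "dist_coeffs" ([k1, k2, p1, p2, k3] as OpenCV has them; the pictures are not rectified), "world_from_camera" (4x4, takes a point from camera to world coordinates). Camera axes: x right, y down, z forward; pixel columns grow to the right and rows downward; lengths in m; the calibration is good to about 2 mm. A picture is of the moment at which its call begins: read the wrist's pose just before it. get_calibration takes no time and is no camera call; for the wrist camera it gives the pose at the moment of the call.
A pose or a line that the arm cannot do raises Unreachable and nothing moves.
- job_done(): hands the job in, once; it reports no verdict.
The state is a dict: "time_s": time; "q": joint angles; "joint_velocities": joint speeds; "joint_torque": joint torques, N m; "eef_pos": TCP position; "tcp_rot": TCP orientation; "ft_force": force on the tool from outside, world axes, zero at the start; "torque": the same for the moment, N m; "opening": finger opening in m.
Only numpy, scipy, OpenCV 4.12 (cv2) and the standard library are available. Lean on these libraries where they do the work, as an engineer would, in place of code of your own. Each camera call takes 0.05 s, during which the arm holds its last target.

TASK

Pull the two nested beakers apart and, keeping them upright, stand each one on the blue spot in the row for its own size (the row that already holds a beaker like it). Then reach through the round opening in the dryer's yellow guard and turn the sunken knob so that its white pointer points at the green dot. Leave the bottle, the jar and the beakers already in the rows where they are.

Things in the scene. Friction and masses are not known exactly. Their poses are not given: they have to be found in the camera images.
- small_mid (a point): small teal beaker, open at the top: straight round cup, 50 mm outer diameter, 115 mm tall, 3 mm wall, about 0.09 kg. At the start it stands loosely inside the large beaker, on its 4 mm floor, with 5 mm play all round, so that its top 34 mm show above the large one's rim; origin at the beaker's centre, half-way up; z up along its axis
- large_mid (a point): large white beaker, open at the top: straight round cup, 66 mm outer diameter, 85 mm tall, 3 mm wall, 4 mm floor, about 0.12 kg, standing on the table with the small beaker in it; origin at the beaker's centre, half-way up; z up along its axis
- row_small: fixed row for small beakers: an aluminium channel with green rails and ends, inside 190 mm long (its x) by 62 mm wide (its y), rails 14 mm high above its floor and 7 mm thick. Origin under its centre; its floor is 4 mm above the origin. It holds two places side by side along x, 52 mm either side of the centre: one taken by a beaker, the other free. Stands on a grey plastic board 6 mm thick
- row_large: fixed row for large beakers: same as the small row but with white rails and 78 mm wide inside. The two rows are parallel, 128 mm apart between centre lines; either may be on the left
- spot_small: blue disc, 40 mm in diameter, look only, on the floor of the small row: the free place. Origin at the disc's centre, on the row's floor
- spot_large: blue disc, 40 mm in diameter, look only, on the floor of the large row: the free place. Origin at the disc's centre, on the row's floor
- kept_small_mid (a point): teal beaker of the small size already in the small row, to be left alone; origin at the beaker's centre, half-way up; z up along its axis
- kept_large_mid (a point): white beaker of the large size already in the large row, to be left alone; origin at the beaker's centre, half-way up; z up along its axis
- bottle_mid (a point): closed whitish wash bottle with a red cap, 68 mm in diameter, 190 mm tall, standing 125 to 140 mm from the nested beakers (centre to centre), to be left alone; origin at its centre, half-way up
- jar_mid (a point): amber jar with a yellow cap, 64 mm in diameter, 100 mm tall, standing 120 to 135 mm from the nested beakers on the side opposite to the bottle, to be left alone; origin at its centre, half-way up
- dryer: fixed white fan dryer, a box 170 by 170 mm and 120 mm high, its top a yellow guard plate with a round opening 96 mm in diameter over the straight-walled well of the knob, 64 mm deep: 40 mm free on each side of the knob's bar, so fingers must enter only partly open. Origin under its centre, z up, front to its -x
- knob_grip (a point): the knob in the dryer's well, on the axis of the opening: a black upright bar 50 mm long (its x), 16 mm thick (its y), 42 mm tall, on a grey disc 60 mm across. The bar's top is 14 mm below the guard's top, the disc's top 56 mm below it. Origin on the axis, 24 mm below the guard's top, at the height to grip; z up; +x is the way the white pointer line on the bar's top points
- knob (a joint): turn of the knob in rad about the vertical: 0 when the pointer points to the dryer's front (-x of the dryer), growing anticlockwise seen from above, stops at -1.45 and 1.45; light friction (0.06 N m), stays where it is left
- green_dot: green dot, 20 mm in diameter, look only, on top of the guard beside the opening: the setting wanted. Origin at its centre. It lies 58 to 74 mm from the knob's axis, 0.8 to 1.2 rad to one side or the other of the dryer's front
- red_dot: red dot like the green one, on the other side: another setting, not wanted
Mind the look-alikes: they are no part of the job. What is shaped like the part that bears large_mid but purple is not meant. Of the things that look like the dryer, the larger one is meant.

How it is judged:
On the way, in this order (a step that is already met when the one before it is completed fails the run):
1. the beakers are apart, each let go upright on the blue spot of its own size row (horizontal distance between small_mid and spot_small below 0.022 m and z of small_mid in the frame of row_small between 0.0545 and 0.0675 m and angle between each of small_mid, large_mid's own z axis and vertical below 0.1 rad and contact force between the fingers and small below 0.1 N and linear speed of each of small, large below 0.03 m/s and horizontal distance between large_mid and spot_large below 0.022 m and z of large_mid in the frame of row_large between 0.0395 and 0.0525 m and contact force between the fingers and large below 0.1 N), for 0.2 s.
2. then the knob's pointer is turned to the green dot (y of green_dot in the frame of knob_grip between -0.01 and 0.01 m and x of green_dot in the frame of knob_grip above 0.02 m), for 0.2 s.
At the end, for the whole second after the job is handed in: Both beakers stand at rest, upright within 0.1 rad, on the floor of their own size rows with their centres within 22 mm of the blue spot, let go; the line of the knob's pointer passes within 10 mm of the green dot's centre (crosses the dot), on the pointer's side (all of step 1 and all of step 2 and angular speed of each of small, large below 0.2 rad/s); the robot touches nothing.
It fails at once if the small beaker already in its row was shifted by more than 20 mm or tipped (distance of kept_small_mid from where it was at the start of the episode above 0.02 m or angle between kept_small_mid's own z axis and vertical above 0.35 rad).
It fails at once if the large beaker already in its row was shifted by more than 20 mm or tipped (distance of kept_large_mid from where it was at the start of the episode above 0.02 m or angle between kept_large_mid's own z axis and vertical above 0.35 rad).
It fails at once if the wash bottle was shifted by more than 20 mm or tipped (distance of bottle_mid from where it was at the start of the episode above 0.02 m or angle between bottle_mid's own z axis and vertical above 0.35 rad).
It fails at once if the amber jar was shifted by more than 20 mm or tipped (distance of jar_mid from where it was at the start of the episode above 0.02 m or angle between jar_mid's own z axis and vertical above 0.35 rad).
It fails at once if one of the two nested beakers was tipped over (angle between any of small_mid, large_mid's own z axis and vertical above 0.7 rad).
It also fails if it takes over 69 s, if anything falls off the work surface, if the arm or the gripper's body presses on something with over 40 N, if the wrist force passes 120 N, or if a joint passes its speed limit or range.

## Working session

There is one attempt and no reset: what is moved stays moved. The work goes in short steps, each a Python script; the robot and the scene stay as the last script left them, time stands still between calls to the robot, and variables do not carry over. Pictures are saved under pics/ and viewed, and the job is handed in when it is done.

```bash
ls; mkdir -p pics; python3 - <<'E'
from plant import *
import cv2,numpy as np
o=observe();print(o)
for n in("scene","top","wrist"):
    c=get_calibration(n);im,d=get_image(n)
    cv2.imwrite(f"pics/{n}0.png",im[:,:,::-1]);np.savez(f"{n}0.npz",im=im,d=d,K=c["intrinsics"],D=c["dist_coeffs"],T=c["world_from_camera"])
    print(n,c)
E
```

```text
pics
{'time_s': 0.0, 'q': array([ 1.22291040e+00,  2.21202823e-01,  1.52758958e+00,  1.16156204e-05,
        1.39468514e+00, -1.26084228e-01]), 'joint_velocities': array([ 1.17117254e-03, -1.47132728e-03,  1.16238799e-03, -6.11198791e-04,
       -1.27899549e-03, -1.29406942e-05]), 'joint_torque': array([-3.02231838e-04, -4.96902287e+01, -3.89391124e+01, -2.93936619e-04,
        1.11603696e-02,  5.13441982e-07]), 'eef_pos': array([0.13728088, 0.60913515, 0.23022506]), 'tcp_rot': array([-1.70294561,  1.5689114 , -1.92474935]), 'ft_force': array([0.03273502, 0.22014583, 0.12483444]), 'torque': array([ 0.02695624,  0.04563443, -0.0322449 ]), 'opening': 0.08522899489142373}
scene {'intrinsics': array([[378.2920405 ,   0.        , 248.37460732],
       [  0.        , 378.2920405 , 183.70194897],
       [  0.        ,   0.        ,   1.        ]]), 'dist_coeffs': array([-0.09032044,  0.        ,  0.        ,  0.        ,  0.        ]), 'world_from_camera': array([[-0.14378174,  0.76541878, -0.62726461,  1.30308956],
       [ 0.98945134,  0.09986172, -0.10494613,  0.15319713],
       [-0.017
[... 567 characters left out ...]
    [-1.73756090e-03, -1.04387369e-01, -9.94535197e-01,
         1.36650453e+00],
       [ 0.00000000e+00,  0.00000000e+00,  0.00000000e+00,
         1.00000000e+00]])}
wrist {'intrinsics': array([[278.58248881,   0.        , 258.67600588],
       [  0.        , 278.58248881, 192.32936928],
       [  0.        ,   0.        ,   1.        ]]), 'dist_coeffs': array([-0.00591124,  0.        ,  0.        ,  0.        ,  0.        ]), 'world_from_camera': array([[ 0.22010812,  0.93775679,  0.26863473,  0.06856261],
       [ 0.97547405, -0.21112468, -0.06226358,  0.62278329],
       [-0.00167267,  0.27575092, -0.96122767,  0.37270621],
       [ 0.        ,  0.        ,  0.        ,  1.        ]])}
```

View pics/top0.png

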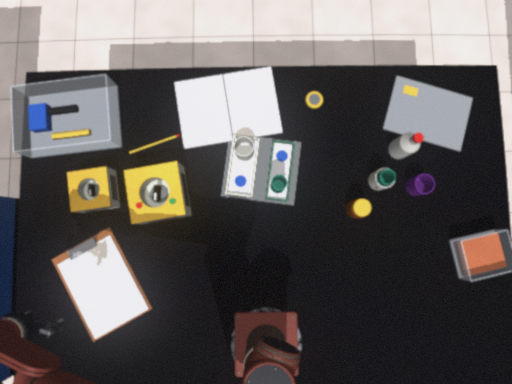

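View pics/scene0.png

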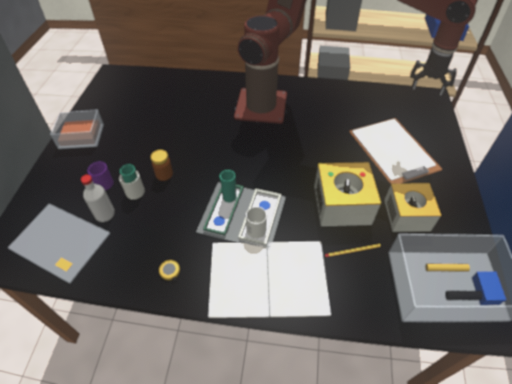

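View pics/wrist0.png

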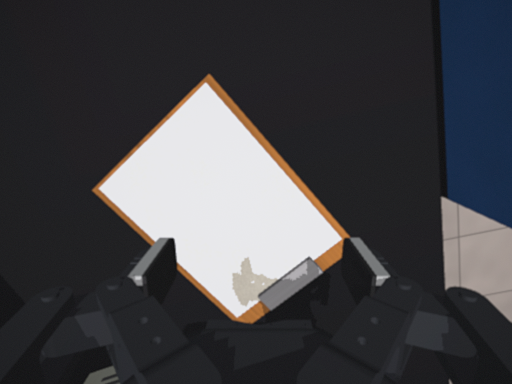

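```bash
cat > h.py <<'E'
import numpy as np,cv2
def load(n):
    z=np.load(n+".npz");return z["im"],z["d"],z["K"],z["D"],z["T"]
def cloud(im,d,K,D,T):
    h,w=d.shape;u,v=np.meshgrid(np.arange(w),np.arange(h))
    p=cv2.undistortPoints(np.stack([u,v],-1).reshape(-1,1,2).astype(np.float64),K,D).reshape(h,w,2)
    P=np.dstack([p[...,0]*d,p[...,1]*d,d])
    W=P@T[:3,:3].T+T[:3,3];W[d<=0]=np.nan;return W
def project(X,K,D,T):
    Ti=np.linalg.inv(T);r=cv2.Rodrigues(Ti[:3,:3])[0]
    return cv2.projectPoints(np.asarray(X,float).reshape(-1,1,3),r,Ti[:3,3],K,D)[0].reshape(-1,2)
E
python3 - <<'E'
from h import *
for n,box in(("top0",(340,120,450,230)),("scene0",(60,130,200,240)),("top0b",(210,120,310,210)),("top0c",(55,150,205,240))):
    im,d,K,D,T=load(n[:len(n.rstrip('bc'))]);W=cloud(im,d,K,D,T)
    a,b,c,e=box;cr=im[b:e,a:c,::-1];s=5
    cv2.imwrite(f"pics/crop_{n}.png",cv2.resize(cr,None,fx=s,fy=s,interpolation=cv2.INTER_CUBIC))
for n in("top0","scene0"):
    im,d,K,D,T=load(n);W=cloud(im,d,K,D,T)
    print(n,np.nanmedian(W[...,2]),np.nanstd(W[300:330,150:200,2]))
    for (u,v) in {"top0":[(382,180),(385,175),(421,184),(415,138),(360,208),(244,148),(278,185),(240,181),(282,155),(155,192),(172,201),(139,205),(92,189),(290,145)],"scene0":[(128,168),(92,180),(160,152),(228,174),(257,212),(265,205),(219,221),(348,185),(362,174)]}[n]: print((u,v),W[v,u].round(4),im[v,u])
E
```

```text
top0 -0.0008281470355308018 0.0028348796041294893
(382, 180) [ 0.5356 -0.4063  0.0043] [ 50 123 104]
(385, 175) [ 0.548  -0.4059  0.0406] [27 61 50]
(421, 184) [ 0.5202 -0.5415  0.002 ] [ 90  46 116]
(415, 138) [ 0.639  -0.454   0.1918] [215  52  51]
(360, 208) [ 0.4369 -0.303   0.0991] [235 210  87]
(244, 148) [0.6503 0.0632 0.0168] [188 187 180]
(278, 185) [ 0.5222 -0.0499  0.0164] [ 57 117 101]
(240, 181) [0.5384 0.0782 0.0092] [ 71 114 211]
(282, 155) [ 0.6261 -0.0661  0.0069] [ 68 113 209]
(155, 192) [0.4962 0.3422 0.1045] [123 122 120]
(172, 201) [0.466  0.2848 0.12  ] [ 82 175  96]
(139, 205) [0.4549 0.388  0.1194] [222  68  57]
(92, 189) [0.5121 0.5587 0.0696] [42 38 28]
(290, 145) [ 0.6593 -0.0937  0.0126] [223 223 226]
scene0 -0.0013175763933948037 0.3656344326744121
(128, 168) [ 0.5121 -0.3977  0.0998] [42 79 67]
(92, 180) [ 0.5412 -0.5386  0.0484] [85 46 71]
(160, 152) [ 0.4249 -0.3084  0.1008] [225 198  95]
(228, 174) [ 0.5021 -0.0483  0.1082] [43 83 70]
(257, 212) [0.6105 0.0627 0.0633] [134 135 127]
(265, 205) [0.5406 0.0811 0.0099] [ 89 129 212]
(219, 221) [ 0.6284 -0.0615  0.0138] [ 84 124 207]
(348, 185) [0.4952 0.3454 0.1045] [123 122 119]
(362, 174) [0.4574 0.3885 0.1223] [216  81  74]
```

View pics/crop_top0.png

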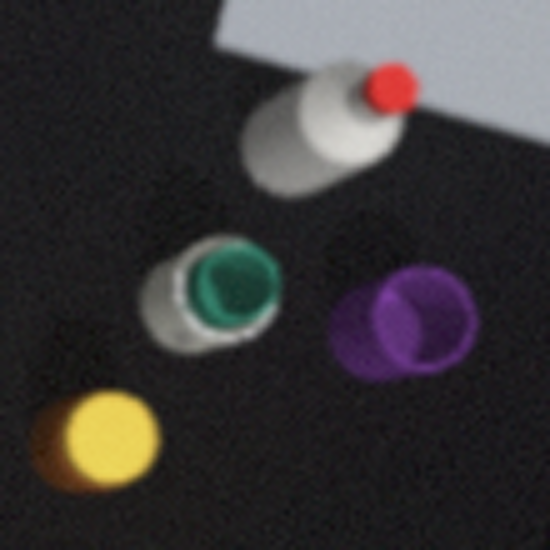

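View pics/crop_scene0.png

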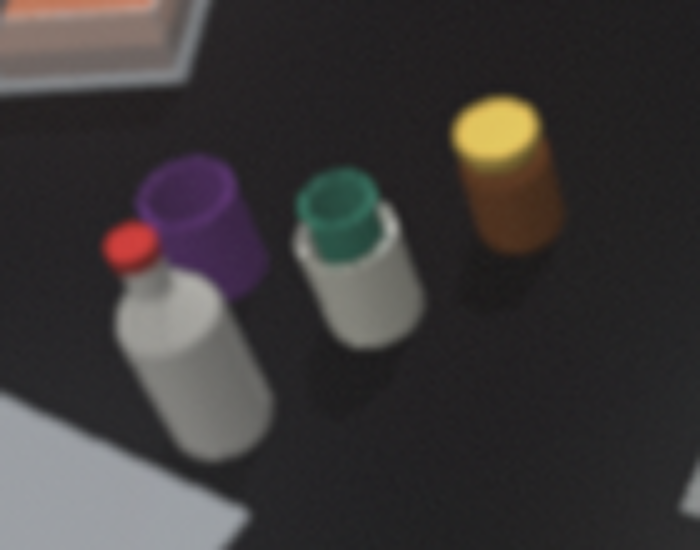

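View pics/crop_top0b.png

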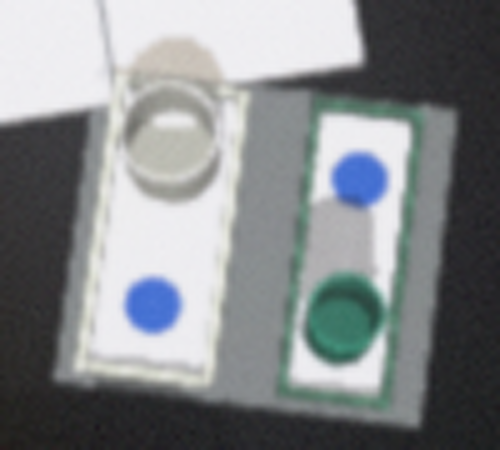

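View pics/crop_top0c.png

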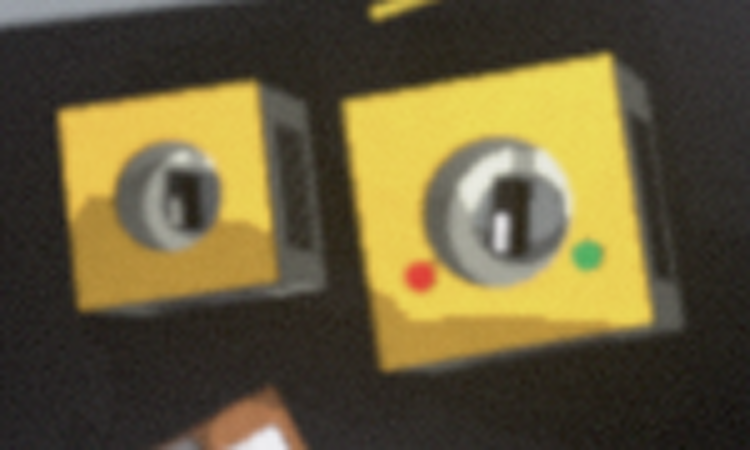

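```bash
cat > m.py <<'E'
from h import *
from scipy.optimize import least_squares
C={}
for n in("top0","scene0"):
    im,d,K,D,T=load(n);C[n]=(im,cloud(im,d,K,D,T),K,D,T)
def fit(n,c0,r,z0,z1,rad=None):
    W=C[n][1].reshape(-1,3);m=(W[:,2]>z0)&(W[:,2]<z1)&(np.hypot(*(W[:,:2]-c0).T)<(rad or r+.02))
    p=W[m];rr=np.hypot(*(p[:,:2]-c0).T)
    f=lambda c:np.hypot(*(p[:,:2]-c).T)-r
    s=least_squares(f,c0,loss="soft_l1",f_scale=.002)
    return s.x.round(4),m.sum(),np.median(abs(s.fun)).round(4)
for n in C:
    print(n)
    print("large",fit(n,[.525,-.40],.033,.015,.075))
    print("small",fit(n,[.525,-.40],.025,.095,.119,.04))
    print("purple",fit(n,[.52,-.53],.033,.01,.08))
    print("bottle",fit(n,[.61,-.44],.034,.02,.12,.07))
    print("jar",fit(n,[.44,-.30],.032,.015,.08,.06))
    print("kl",fit(n,[.635,.06],.033,.03,.085))
    print("ks",fit(n,[.515,-.048],.025,.03,.11))
    im,W,*_=C[n];R,G,B=[im[...,i].astype(int) for i in range(3)]
    def cen(m,nm,box):
        x0,x1,y0,y1=box;mm=m&(W[...,0]>x0)&(W[...,0]<x1)&(W[...,1]>y0)&(W[...,1]<y1);print(nm,mm.sum(),np.median(W[mm],0).round(4),W[mm].mean(0).round(4))
    blue=(B>150)&(B-R>70)
    cen(blue,"spotL",(.4,.75,.03,.15));cen(blue,"spotS",(.4,.75,-.15,.0))
    cen((G-R>50)&(G-B>40),"green",(.38,.6,.25,.33));cen((R-G>80)&(R-B>80),"red",(.35,.6,.34,.44))
    y=(R>140)&(B<120)&(R-B>60)&(G>100)
    m=y&(W[...,2]>.112)&(W[...,2]<.13)&(abs(W[...,0]-.49)<.13)&(abs(W[...,1]-.34)<.13)
    p=W[m][:,:2].astype(np.float32);print("dryer rect",cv2.minAreaRect(p),W[m][:,2].mean())
E
python3 m.py
```

```text
top0
large (array([ 0.5352, -0.3871]), np.int64(181), np.float64(0.0034))
small (array([ 0.5342, -0.3868]), np.int64(98), np.float64(0.0015))
purple (array([ 0.5143, -0.5179]), np.int64(320), np.float64(0.0023))
bottle (array([ 0.6053, -0.418 ]), np.int64(301), np.float64(0.0069))
jar (array([ 0.4403, -0.3117]), np.int64(126), np.float64(0.001))
kl (array([0.6402, 0.0621]), np.int64(120), np.float64(0.0018))
ks (array([ 0.5193, -0.0471]), np.int64(81), np.float64(0.0017))
spotL 96 [0.5386 0.0781 0.0104] [0.5392 0.078  0.0104]
spotS 88 [ 0.6237 -0.0628  0.0103] [ 0.6238 -0.0637  0.0107]
green 21 [0.4659 0.2846 0.1212] [0.4665 0.2843 0.1214]
red 30 [0.455  0.3882 0.121 ] [0.456  0.3887 0.1209]
dryer rect ((0.4963397681713104, 0.34209537506103516), (0.17202164232730865, 0.17063136398792267), 9.480683326721191) 0.11883863233975142
scene0
large (array([ 0.5352, -0.3901]), np.int64(242), np.float64(0.001))
small (array([ 0.5355, -0.3876]), np.int64(132), np.float64(0.0016))
purple (array([ 0.5143, -0.5184]), np.int64(376), np.float64(0.0012))
bottle (array([ 0.6242, -0.4205]), np.int64(463), np.float64(0.0184))
jar (array([ 0.4388, -0.3105]), np.int64(240), np.float64(0.001))
kl (array([0.6437, 0.064 ]), np.int64(371), np.float64(0.0015))
ks (array([ 0.5213, -0.0466]), np.int64(295), np.float64(0.0012))
spotL 62 [0.5404 0.0795 0.0117] [0.5399 0.0791 0.0118]
spotS 69 [ 0.624  -0.0638  0.012 ] [ 0.6256 -0.0636  0.0117]
green 10 [0.4702 0.2861 0.1213] [0.4691 0.2861 0.1212]
red 15 [0.4566 0.3894 0.1223] [0.4567 0.3889 0.1225]
dryer rect ((0.4973231256008148, 0.34379318356513977), (0.17558442056179047, 0.17123672366142273), 8.697918891906738) 0.11974667876552768
```

```bash
cat > r.py <<'E'
from plant import *
import numpy as np,cv2
from scipy.spatial.transform import Rotation as Ro
def ori(a):  # tool down, jaw (tool y) along angle a (deg)
    a=np.radians(a);y=np.array([np.cos(a),np.sin(a),0]);x=np.array([0,0,-1.]);z=np.cross(x,y)
    return list(Ro.from_matrix(np.c_[x,y,z]).as_euler('xyz'))
def snap(n,tag):
    c=get_calibration(n);im,d=get_image(n)
    cv2.imwrite(f"pics/{n}{tag}.png",im[:,:,::-1]);np.savez(f"{n}{tag}.npz",im=im,d=d,K=c["intrinsics"],D=c["dist_coeffs"],T=c["world_from_camera"])
def st():
    o=observe();print("t",round(o["time_s"],2),"p",o["eef_pos"].round(4),"F",o["ft_force"].round(2),"op",round(o["opening"],4),"q",o["q"].round(2))
E
python3 - <<'E' 2>&1 | grep -v Warn
from r import *
o=observe();R=Ro.from_euler('xyz',o["tcp_rot"]).as_matrix();print(R.round(3))
print(R.T@(get_calibration("wrist")["world_from_camera"][:3,3]-o["eef_pos"]))
for a in(51,231): print("jar dir side",a,"z axis",np.array([np.sin(np.radians(a)),-np.cos(np.radians(a))]))
for nm,p in dict(S=(.5352,-.388,.091),L=(.5352,-.388,.046),sS=(.6245,-.0635,.1),sL=(.5395,.0785,.057),K=(.4965,.3425,.077)).items():
    for a in range(-180,180,15):
        q=inverse_kinematics(p,ori(a))
        if q is not None: print(nm,a,np.round(q,2))
E
```

```text
[[-0.001  0.22   0.975]
 [-0.001  0.975 -0.22 ]
 [-1.    -0.002 -0.   ]]
[-0.14239175 -0.00209919 -0.07008757]
jar dir side 51 z axis [ 0.77714596 -0.62932039]
jar dir side 231 z axis [-0.77714596  0.62932039]
S -180 [-0.75  0.43  1.54  0.    1.17  2.4 ]
S -165 [-0.75  0.43  1.54  0.    1.17  2.13]
S -150 [-0.75  0.43  1.54  0.    1.17  1.87]
S -135 [-0.75  0.43  1.54  0.    1.17  1.61]
S -120 [-0.75  0.43  1.54  0.    1.17  1.35]
S -105 [-0.75  0.43  1.54  0.    1.17  1.09]
S -90 [-0.75  0.43  1.54  0.    1.17  0.82]
S -75 [-0.75  0.43  1.54  0.    1.17  0.56]
S -60 [-0.75  0.43  1.54  0.    1.17  0.3 ]
S -45 [-0.75  0.43  1.54  0.    1.17  0.04]
S -30 [-0.75  0.43  1.54  0.    1.17 -0.22]
S -15 [-0.75  0.43  1.54  0.    1.17 -0.48]
S 0 [-0.75  0.43  1.54  0.    1.17 -0.75]
S 15 [-0.75  0.43  1.54  0.    1.17 -1.01]
S 30 [-0.75  0.43  1.54  0.    1.17 -1.27]
S 45 [-0.75  0.43  1.54  0.    1.17 -1.53]
S 60 [-0.75  0.43  1.54  0.    1.17 -1.79]
S 75 [-0.75  0.43  1.54  0.    1.17 -2.06]
S 90 [-0.75  0.43  1.54  0.    1.17 -2.32]
S 105 [-0.75  0.43  1.54  0.    1.17 -2.58]
S 165 [-0.75
[... 3055 characters left out ...]
.78]
K -60 [ 0.47  0.32  1.71 -0.    1.11  1.52]
K -45 [ 0.47  0.32  1.71 -0.    1.11  1.26]
K -30 [ 0.47  0.32  1.71 -0.    1.11  1.  ]
K -15 [ 0.47  0.32  1.71 -0.    1.11  0.73]
K 0 [ 0.47  0.32  1.71 -0.    1.11  0.47]
K 15 [ 0.47  0.32  1.71 -0.    1.11  0.21]
K 30 [ 0.47  0.32  1.71 -0.    1.11 -0.05]
K 45 [ 0.47  0.32  1.71 -0.    1.11 -0.31]
K 60 [ 0.47  0.32  1.71 -0.    1.11 -0.57]
K 75 [ 0.47  0.32  1.71 -0.    1.11 -0.84]
K 90 [ 0.47  0.32  1.71 -0.    1.11 -1.1 ]
K 105 [ 0.47  0.32  1.71 -0.    1.11 -1.36]
K 120 [ 0.47  0.32  1.71 -0.    1.11 -1.62]
K 135 [ 0.47  0.32  1.71 -0.    1.11 -1.88]
K 150 [ 0.47  0.32  1.71 -0.    1.11 -2.14]
K 165 [ 0.47  0.32  1.71 -0.    1.11 -2.41]
```

```bash
python3 - <<'E' 2>&1 | grep -v Warn
from r import *
movep([.5352,-.388,.25],ori(51));st();snap("wrist","1")
E
```

```text
t 3.88 p [ 0.5356 -0.3873  0.25  ] F [-0.25 -0.99 -0.04] op 0.0855 q [-0.75  0.29  1.4   0.    1.44 -1.64]
```

View pics/wrist1.png

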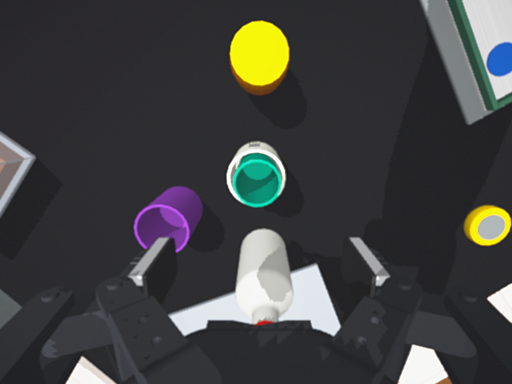

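```bash
python3 - <<'E' 2>&1 | grep -v Warn
import m
from h import *
im,d,K,D,T=load("wrist1");m.C["w"]=(im,cloud(im,d,K,D,T),K,D,T)
print(m.fit("w",[.535,-.388],.033,.015,.075),m.fit("w",[.535,-.388],.025,.095,.119,.04))
print(m.fit("w",[.637,-.46],.034,.02,.12,.07),m.fit("w",[.44,-.311],.032,.02,.09,.05),m.fit("w",[.514,-.518],.033,.02,.08,.05))
E
```

```text
top0
large (array([ 0.5352, -0.3871]), np.int64(181), np.float64(0.0034))
small (array([ 0.5342, -0.3868]), np.int64(98), np.float64(0.0015))
purple (array([ 0.5143, -0.5179]), np.int64(320), np.float64(0.0023))
bottle (array([ 0.6053, -0.418 ]), np.int64(301), np.float64(0.0069))
jar (array([ 0.4403, -0.3117]), np.int64(126), np.float64(0.001))
kl (array([0.6402, 0.0621]), np.int64(120), np.float64(0.0018))
ks (array([ 0.5193, -0.0471]), np.int64(81), np.float64(0.0017))
spotL 96 [0.5386 0.0781 0.0104] [0.5392 0.078  0.0104]
spotS 88 [ 0.6237 -0.0628  0.0103] [ 0.6238 -0.0637  0.0107]
green 21 [0.4659 0.2846 0.1212] [0.4665 0.2843 0.1214]
red 30 [0.455  0.3882 0.121 ] [0.456  0.3887 0.1209]
dryer rect ((0.4963397681713104, 0.34209537506103516), (0.17202164232730865, 0.17063136398792267), 9.480683326721191) 0.11883863233975142
scene0
large (array([ 0.5352, -0.3901]), np.int64(242), np.float64(0.001))
small (array([ 0.5355, -0.3876]), np.int64(132), np.float64(0.0016))
purple (array([ 0.5143, -0.5184]), np.int64(376), np.float64(0.0012))
bottle (array([ 0.6242, -0.4205]), np.int64(463
[... 197 characters left out ...]
, np.float64(0.0012))
spotL 62 [0.5404 0.0795 0.0117] [0.5399 0.0791 0.0118]
spotS 69 [ 0.624  -0.0638  0.012 ] [ 0.6256 -0.0636  0.0117]
green 10 [0.4702 0.2861 0.1213] [0.4691 0.2861 0.1212]
red 15 [0.4566 0.3894 0.1223] [0.4567 0.3889 0.1225]
dryer rect ((0.4973231256008148, 0.34379318356513977), (0.17558442056179047, 0.17123672366142273), 8.697918891906738) 0.11974667876552768
(array([ 0.5244, -0.3839]), np.int64(802), np.float64(0.0031)) (array([ 0.5318, -0.3892]), np.int64(702), np.float64(0.0018))
(array([ 0.6423, -0.468 ]), np.int64(1934), np.float64(0.0003)) (array([ 0.4371, -0.3096]), np.int64(459), np.float64(0.0014)) (array([ 0.5134, -0.5198]), np.int64(1769), np.float64(0.0016))
```

```bash
python3 - <<'E' 2>&1 | grep -v Warn
from r import *
x,y=.5343,-.3882
move_l([x,y,.14],feed=.2)
print(move_l([x,y,.092],feed=.08,max_force=10));st()
gripper_to(0.03,f_grip=30);st()
print(move_l([x,y,.130],feed=.1,max_force=15));st();snap("wrist","2");snap("scene","2")
E
```

```text
False
t 5.38 p [ 0.5344 -0.3883  0.092 ] F [ 0.15 -0.09  1.48] op 0.0854 q [-0.75  0.43  1.54  0.    1.17 -1.64]
t 5.82 p [ 0.5348 -0.3887  0.093 ] F [-0.46 -0.81  3.04] op 0.0491 q [-0.75  0.43  1.54 -0.    1.17 -1.64]
False
t 6.35 p [ 0.5344 -0.3883  0.1304] F [ 0.47  0.14 -1.37] op 0.0488 q [-0.75  0.39  1.52  0.    1.24 -1.64]
```

View pics/wrist2.png

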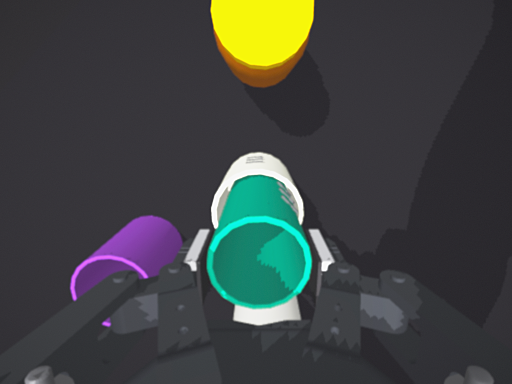

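View pics/scene2.png

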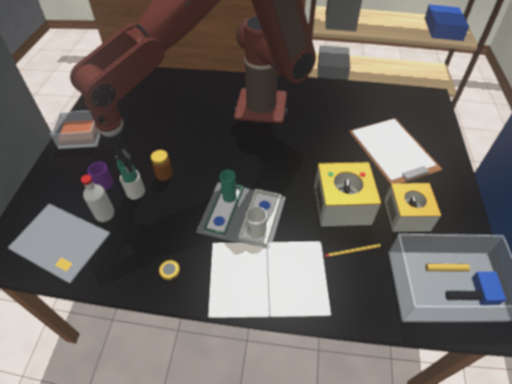

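```bash
python3 - <<'E' 2>&1 | grep -v Warn
from r import *
move_l([.5343,-.3882,.26],feed=.2);st()
movep([.6243,-.0636,.2],ori(81));st()
move_l([.6243,-.0636,.125],feed=.15);snap("wrist","3");snap("top","3");snap("scene","3")
E
```

```text
t 7.25 p [ 0.5337 -0.3877  0.2581] F [-0.71  0.1  -1.72] op 0.0488 q [-0.75  0.29  1.39 -0.    1.46 -1.64]
t 8.54 p [ 0.6244 -0.0649  0.2002] F [-0.14 -0.55 -0.71] op 0.0487 q [-0.23  0.25  1.55 -0.    1.34 -1.64]
```

View pics/wrist3.png

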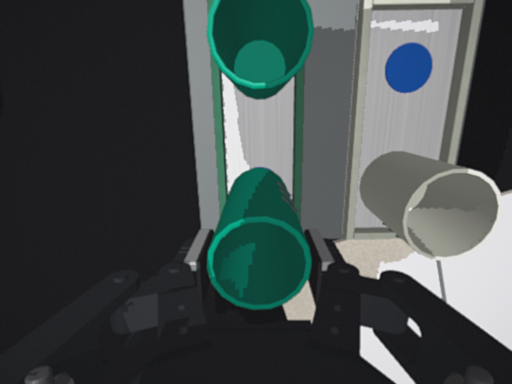

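View pics/scene3.png

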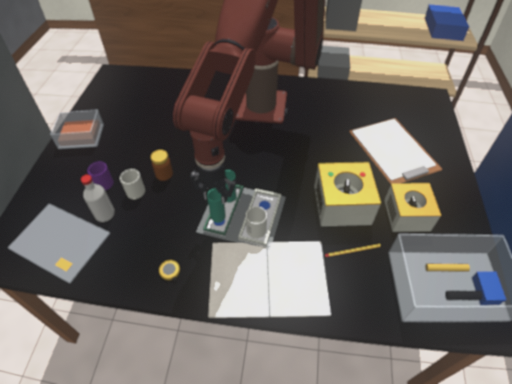

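```bash
python3 - <<'E' 2>&1 | grep -v Warn
from r import *
print(move_l([.6243,-.0636,.0985],feed=.05,max_force=5));st()
gripper_to(0.085);st()
move_l([.6243,-.0636,.2],feed=.2);
movep([.5343,-.3882,.22],ori(51));st();snap("wrist","4");snap("scene","4");snap("top","4")
E
python3 - <<'E' | tail -12
import m
from h import *
for t in("wrist4","scene4","top4"):
    im,d,K,D,T=load(t);m.C[t]=(im,cloud(im,d,K,D,T),K,D,T)
    print(t,"L",m.fit(t,[.535,-.388],.033,.02,.084,.045),"S",m.fit(t,[.6243,-.0636],.025,.04,.12,.04),"ks",m.fit(t,[.5205,-.047],.025,.04,.12,.04))
E
```

```text
True
t 9.86 p [ 0.6234 -0.0636  0.0988] F [-0.63 -0.23  4.47] op 0.0493 q [-0.23  0.35  1.63 -0.    1.17 -1.64]
t 10.31 p [ 0.6229 -0.0633  0.0981] F [ 0.19 -0.12 -0.83] op 0.0847 q [-0.23  0.35  1.63 -0.    1.17 -1.64]
t 12.24 p [ 0.5348 -0.3869  0.2195] F [ 0.68 -0.15 -0.21] op 0.0851 q [-0.75  0.31  1.44  0.    1.39 -1.64]
bottle (array([ 0.6242, -0.4205]), np.int64(463), np.float64(0.0184))
jar (array([ 0.4388, -0.3105]), np.int64(240), np.float64(0.001))
kl (array([0.6437, 0.064 ]), np.int64(371), np.float64(0.0015))
ks (array([ 0.5213, -0.0466]), np.int64(295), np.float64(0.0012))
spotL 62 [0.5404 0.0795 0.0117] [0.5399 0.0791 0.0118]
spotS 69 [ 0.624  -0.0638  0.012 ] [ 0.6256 -0.0636  0.0117]
green 10 [0.4702 0.2861 0.1213] [0.4691 0.2861 0.1212]
red 15 [0.4566 0.3894 0.1223] [0.4567 0.3889 0.1225]
dryer rect ((0.4973231256008148, 0.34379318356513977), (0.17558442056179047, 0.17123672366142273), 8.697918891906738) 0.11974667876552768
wrist4 L (array([ 0.5308, -0.3893]), np.int64(1459), np.float64(0.0012)) S (array([ 0.6243, -0.0636]), np.int64(0), np.float64(nan)) ks (array([ 0.5205, -0.047 ]), np.int64(0), np.float64(nan))
scene4 L (array([ 0.5351, -0.3879]), np.int64(425), np.float64(0.0013)) S (array([ 0.6239, -0.0629]), np.int64(339), np.float64(0.0013)) ks (array([ 0.5217, -0.0466]), np.int64(321), np.float64(0.0014))
top4 L (array([ 0.5329, -0.3884]), np.int64(172), np.float64(0.0011)) S (array([ 0.6217, -0.0636]), np.int64(144), np.float64(0.0017)) ks (array([ 0.519 , -0.0472]), np.int64(87), np.float64(0.0016))
  return _methods._mean(a, axis=axis, dtype=dtype,
  ret = ret.dtype.type(ret / rcount)
```

View pics/wrist4.png

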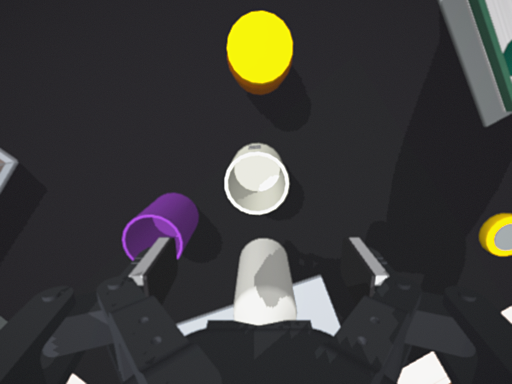

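View pics/scene4.png

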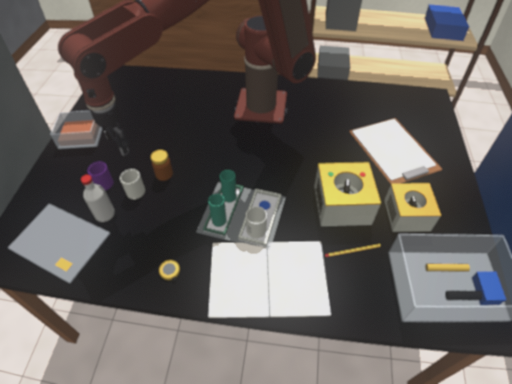

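```bash
python3 - <<'E' 2>&1 | grep -v Warn
from r import *
x,y=.5338,-.3883
move_l([x,y,.11],feed=.2);st()
print(move_l([x,y,.048],feed=.08,max_force=6));st()
gripper_to(0.05,f_grip=30);st()
move_l([x,y,.17],feed=.15);st()
X,Y=.5396,.0788
movep([X,Y,.17],ori(81));move_l([X,Y,.09],feed=.15);st();snap("wrist","5");snap("scene","5")
E
```

```text
t 13.09 p [ 0.5346 -0.3886  0.1112] F [ 0.   -0.85  0.69] op 0.0849 q [-0.75  0.41  1.53  0.    1.2  -1.64]
False
t 14.02 p [ 0.5341 -0.3887  0.0485] F [-0.13  0.04  0.85] op 0.0848 q [-0.75  0.48  1.56 -0.    1.1  -1.64]
t 14.33 p [ 0.5345 -0.389   0.0493] F [-0.34  0.2   4.63] op 0.0664 q [-0.75  0.48  1.56 -0.    1.1  -1.64]
t 15.3 p [ 0.5331 -0.3877  0.1684] F [ 0.15 -0.51 -1.84] op 0.066 q [-0.75  0.35  1.49  0.    1.31 -1.64]
t 17.69 p [0.5402 0.0785 0.0906] F [ 1.63 -0.01 -0.47] op 0.0664 q [-0.    0.18  1.85 -0.    1.11 -1.41]
```

View pics/wrist5.png

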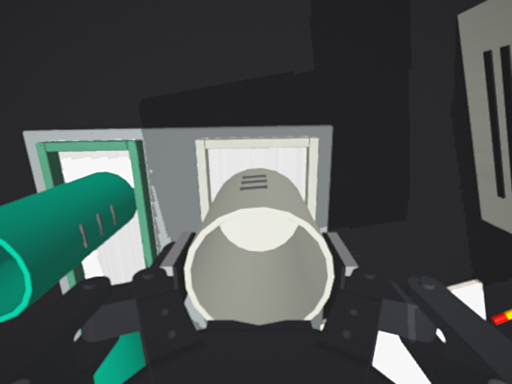

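View pics/scene5.png

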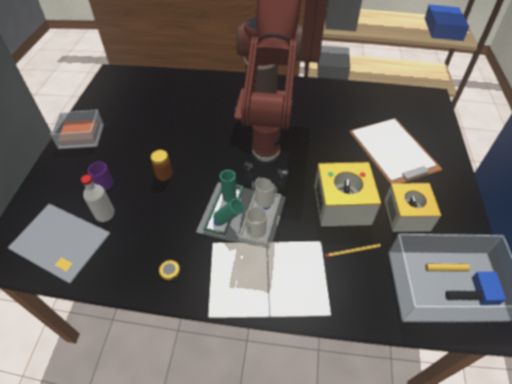

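```bash
python3 - <<'E'
from r import *
hold(0.05);st();snap("top","6");snap("scene","6")
for n,b in(("scene6",(180,150,310,260)),("top6",(200,100,320,220))):
    im=cv2.imread(f"pics/{n}.png")[b[1]:b[3],b[0]:b[2]];cv2.imwrite(f"pics/c_{n}.png",cv2.resize(im,None,fx=5,fy=5,interpolation=2))
E
```

```text
t 17.84 p [0.5409 0.0787 0.0916] F [-0.01 -0.21 -1.9 ] op 0.0659 q [ 0.    0.18  1.85 -0.    1.11 -1.41]
```

View pics/c_scene6.png

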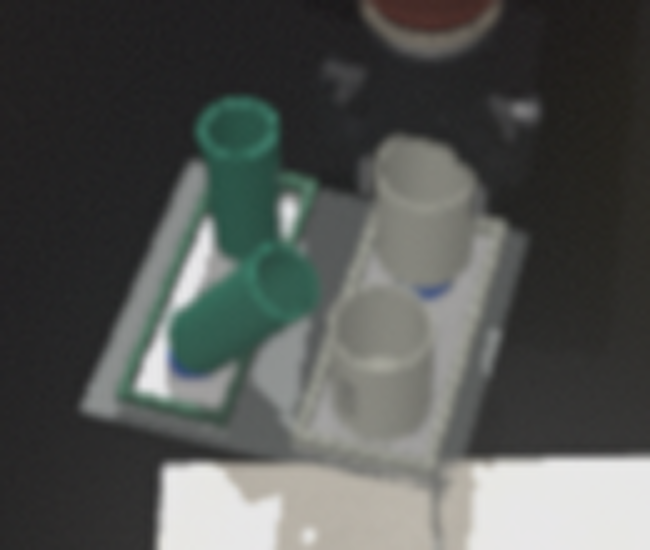

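View pics/c_top6.png

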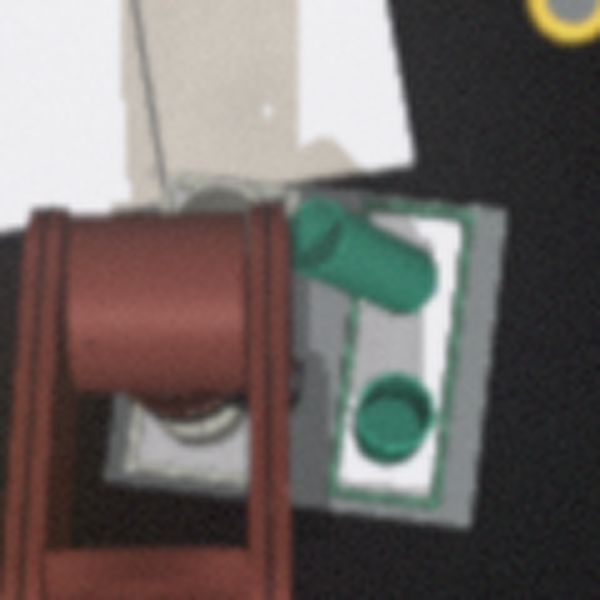

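```bash
python3 - <<'E' | tail -8
import m
from h import *
from scipy.optimize import least_squares
P=[]
for t in("scene6","top6"):
    im,d,K,D,T=load(t);W=cloud(im,d,K,D,T).astype(float);m.C[t]=(im,W,K,D,T)
    R,G,B=[im[...,i].astype(int) for i in range(3)]
    s=(G-R>15)&(W[...,2]>.032)&(W[...,2]<.14)&(W[...,0]>.56)&(W[...,0]<.70)&(W[...,1]>-.11)&(W[...,1]<.06)
    p=W[s];print(t,len(p),p.min(0).round(3),p.max(0).round(3));P.append(p)
    print("kl",m.fit(t,[.642,.063],.033,.04,.09,.04),"ks",m.fit(t,[.5205,-.047],.025,.04,.12,.04))
p=np.vstack(P)
def f(v):
    c=np.array([v[0],v[1],.06]);a=np.array([np.sin(v[2])*np.cos(v[3]),np.sin(v[2])*np.sin(v[3]),np.cos(v[2])])
    w=p-c;r=np.linalg.norm(w-np.outer(w@a,a),axis=1)-.025
    return r
best=min((least_squares(f,[.64,-.03,th,ph],loss="soft_l1",f_scale=.002) for th in(.5,.9,1.3) for ph in(1,1.5,2)),key=lambda s:s.cost)
print(best.x,np.median(abs(best.fun)));v=best.x
a=np.array([np.sin(v[2])*np.cos(v[3]),np.sin(v[2])*np.sin(v[3]),np.cos(v[2])]);w=(p-np.r_[v[:2],.06])@a
print("extent along axis",np.percentile(w,[0,2,98,100]))
E
```

```text
red 15 [0.4566 0.3894 0.1223] [0.4567 0.3889 0.1225]
dryer rect ((0.4973231256008148, 0.34379318356513977), (0.17558442056179047, 0.17123672366142273), 8.697918891906738) 0.11974667876552768
scene6 461 [ 0.605 -0.08   0.033] [0.659 0.023 0.134]
kl (array([0.6437, 0.0638]), np.int64(349), np.float64(0.0017)) ks (array([ 0.5217, -0.0461]), np.int64(320), np.float64(0.0013))
top6 438 [ 0.597 -0.081  0.034] [0.658 0.016 0.133]
kl (array([0.639 , 0.0624]), np.int64(44), np.float64(0.0005)) ks (array([ 0.5193, -0.0465]), np.int64(91), np.float64(0.0017))
[ 0.62612123 -0.03708967  0.59371091  1.3658908 ] 0.001292730634014444
extent along axis [-0.04513603 -0.03840673  0.07199527  0.07487066]
```

```bash
python3 - <<'E' 2>&1 | grep -v Warn
from r import *
X,Y=.5396,.0788
print(move_l([X,Y,.0585],feed=.05,max_force=5));st()
gripper_to(0.085);st()
move_l([X,Y,.16],feed=.15)
# retreat toward robot, camera looks forward: view leaning beaker
movep([.50,.12,.28],ori(81));st();snap("wrist","7");snap("scene","7");snap("top","7")
for n,b in(("scene7",(180,150,310,260)),("top7",(200,100,320,220))):
    im=cv2.imread(f"pics/{n}.png")[b[1]:b[3],b[0]:b[2]];cv2.imwrite(f"pics/c_{n}.png",cv2.resize(im,None,fx=5,fy=5,interpolation=2))
E
```

```text
True
t 18.53 p [0.5386 0.0786 0.0591] F [-0.17 -0.47  3.25] op 0.0661 q [ 0.    0.22  1.87 -0.    1.05 -1.41]
t 18.87 p [0.5376 0.0788 0.0585] F [-0.31 -0.1   0.64] op 0.0848 q [ 0.    0.22  1.87 -0.    1.05 -1.41]
t 20.28 p [0.4997 0.1202 0.2795] F [ 0.36 -0.47  0.35] op 0.0854 q [ 0.08 -0.08  1.75 -0.    1.47 -1.33]
```

View pics/c_scene7.png

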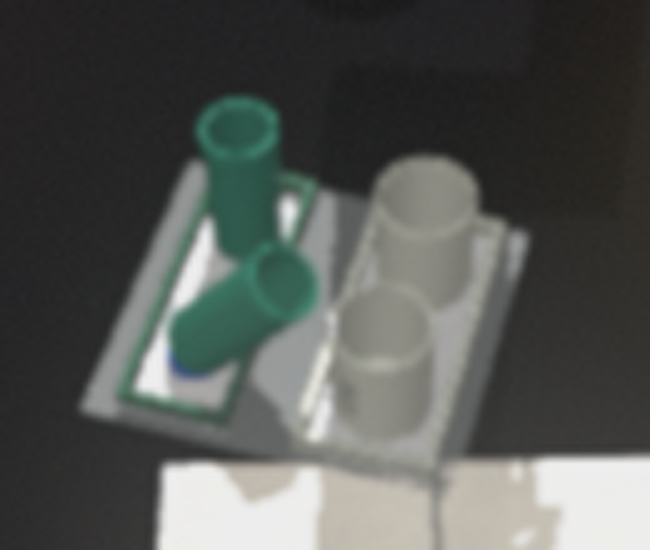

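View pics/c_top7.png

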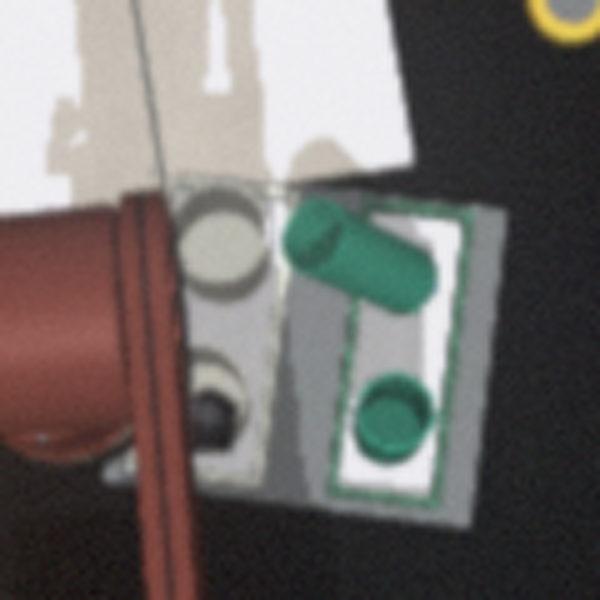

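View pics/wrist7.png

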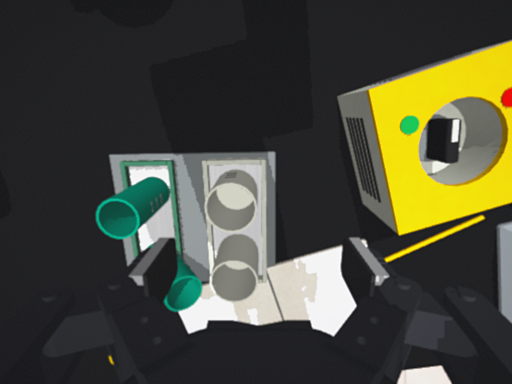

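```bash
cat > lean.py <<'E'
from h import *
from scipy.optimize import least_squares
def ax(v): return np.array([np.sin(v[2])*np.cos(v[3]),np.sin(v[2])*np.sin(v[3]),np.cos(v[2])])
def run(names):
    P=[]
    for t in names:
        im,d,K,D,T=load(t);W=cloud(im,d,K,D,T).astype(float)
        R,G,B=[im[...,i].astype(int) for i in range(3)]
        s=(G-R>15)&(W[...,2]>.032)&(W[...,2]<.14)&(W[...,0]>.56)&(W[...,0]<.70)&(W[...,1]>-.11)&(W[...,1]<.06)
        P.append(W[s])
    p=np.vstack(P)
    def f(v):
        w=p-np.array([v[0],v[1],.06]);a=ax(v);return np.linalg.norm(w-np.outer(w@a,a),axis=1)-.025
    b=min((least_squares(f,[.63,-.035,th,ph],loss="soft_l1",f_scale=.002) for th in(.4,.6,.9) for ph in(1,1.5)),key=lambda s:s.cost)
    v=b.x;w=(p-np.r_[v[:2],.06])@ax(v)
    top=np.r_[v[:2],.06]+ax(v)*np.percentile(w,98.5)
    print(names,len(p),v.round(4),"med",np.median(abs(b.fun)).round(4),"top",top.round(4),"bot",(top-.115*ax(v)).round(4));return v,top
if __name__=="__main__":
    run(["scene7"]);run(["top7"]);run(["wrist7"]);run(["scene7","top7"])
E
python3 lean.py
python3 - <<'E' 2>&1 | grep -v Warn
from r import *
th,ph=.594,1.366
for ph in(1.366,):
  for th in(.594,.45,.3,.15,0):
    a=np.array([np.sin(th)*np.cos(ph),np.sin(th)*np.sin(ph),np.cos(th)]);x=-a
    z=np.array([np.cos(th)*np.cos(ph),np.cos(th)*np.sin(ph),-np.sin(th)])
    for s in(1,-1):
        R=np.c_[x,np.cross(s*z,x),s*z];e=Ro.from_matrix(R).as_euler('xyz')
        for off in(.0,.12):
            q=inverse_kinematics(np.array([.634,.0025,.12])+a*(off-.03),list(e));print(th,s,off,None if q is None else np.round(q,2))
E
```

```text
['scene7'] 460 [ 0.6262 -0.0366  0.5967  1.3414] med 0.0012 top [0.6355 0.0033 0.1204] bot [ 0.6208 -0.0596  0.0253]
['top7'] 452 [ 0.6262 -0.0371  0.5885  1.3869] med 0.0012 top [0.6334 0.0019 0.1194] bot [ 0.6217 -0.0608  0.0238]
['wrist7'] 1240 [ 0.6221 -0.0419  0.6197  1.3697] med 0.0008 top [6.307e-01 1.000e-04 1.201e-01] bot [ 0.6173 -0.0653  0.0264]
['scene7', 'top7'] 912 [ 0.6261 -0.0369  0.5888  1.3603] med 0.0012 top [0.6346 0.0027 0.1205] bot [ 0.6212 -0.0598  0.0249]
0.594 1 0.0 [ 0.13  0.56  1.47 -0.57  1.37 -2.61]
0.594 1 0.12 [ 0.22  0.52  1.32 -0.53  1.57 -2.64]
0.594 -1 0.0 [ 0.13  0.56  1.47 -0.57  1.37  0.53]
0.594 -1 0.12 [ 0.22  0.52  1.32 -0.53  1.57  0.5 ]
0.45 1 0.0 None
0.45 1 0.12 None
0.45 -1 0.0 [ 0.08  0.49  1.51 -0.45  1.3   0.44]
0.45 -1 0.12 [ 0.15  0.43  1.38 -0.42  1.5   0.42]
0.3 1 0.0 None
0.3 1 0.12 None
0.3 -1 0.0 [ 0.02  0.44  1.55 -0.31  1.23  0.34]
0.3 -1 0.12 [ 0.07  0.36  1.44 -0.29  1.44  0.33]
0.15 1 0.0 None
0.15 1 0.12 None
0.15 -1 0.0 [-0.05  0.4   1.59 -0.16  1.18  0.22]
0.15 -1 0.12 [-0.02  0.3   1.48 -0.15  1.39  0.21]
0 1 0.0 None
0 1 0.12 None
0 -1 0.0 [-0.12  0.37  1.62  0.    1.15  0.08]
0 -1 0.12 [-0.12  0.26  1.52  0.    1.36  0.08]
```

```bash
cat > tl.py <<'E'
from r import *
def tilt(th,ph):
    a=np.array([np.sin(th)*np.cos(ph),np.sin(th)*np.sin(ph),np.cos(th)])
    z=-np.array([np.cos(th)*np.cos(ph),np.cos(th)*np.sin(ph),-np.sin(th)])
    return a,list(Ro.from_matrix(np.c_[-a,np.cross(z,-a),z]).as_euler('xyz'))
E
python3 - <<'E' 2>&1 | grep -v Warn
from tl import *
a,e=tilt(.595,1.365);top=np.array([.6338,.002,.1202])
gripper_to(.078)
movep(list(top+.11*a),e);st()
snap("wrist","8");snap("scene","8")
E
```

```text
t 22.28 p [0.6465 0.0623 0.2116] F [-0.24  0.37  0.03] op 0.078 q [ 0.24  0.52  1.29 -0.53  1.61  0.5 ]
```

View pics/wrist8.png

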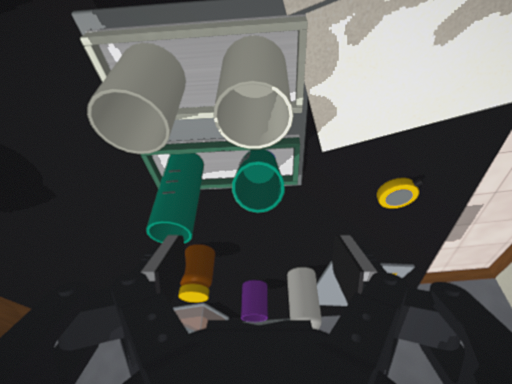

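View pics/scene8.png

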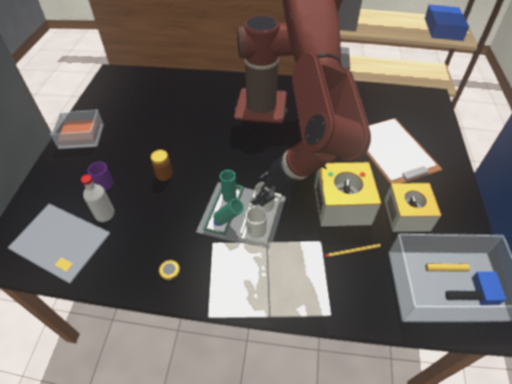

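```bash
python3 - <<'E' 2>&1 | grep -v Warn
from tl import *
a,e=tilt(.595,1.365);top=np.array([.6338,.002,.1202])
move_l(list(top+.02*a),feed=.15);snap("wrist","9a")
print(move_l(list(top-.026*a),feed=.08,max_force=5));st();snap("wrist","9")
E
```

```text
False
t 23.91 p [ 0.6309 -0.0124  0.0987] F [ 1.2  -0.68 -0.17] op 0.0778 q [ 0.14  0.55  1.47 -0.57  1.38  0.53]
```

View pics/wrist9.png

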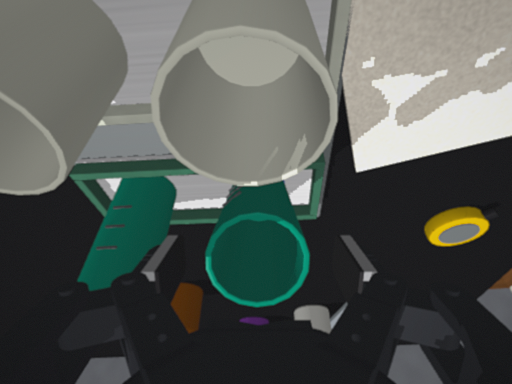

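```bash
python3 - <<'E' 2>&1 | grep -v Warn
from tl import *
gripper_to(.03,f_grip=30);st()
p=observe()["eef_pos"]
print(move_l([p[0],p[1]-.005,p[2]+.09],feed=.12,max_force=15));st()
movep([.6243,-.0636,.2],ori(-9));st()
snap("wrist","10");snap("scene","10")
E
python3 - <<'E'
import cv2
im=cv2.imread("pics/scene10.png")[130:260,150:310];cv2.imwrite("pics/c_scene10.png",cv2.resize(im,None,fx=4,fy=4,interpolation=2))
E
```

```text
t 24.32 p [ 0.6313 -0.012   0.0993] F [0.58 0.59 1.71] op 0.0495 q [ 0.14  0.55  1.47 -0.57  1.38  0.53]
False
t 25.23 p [ 0.6307 -0.017   0.1884] F [-0.73  0.39 -1.11] op 0.0496 q [ 0.13  0.45  1.43 -0.56  1.5   0.45]
t 25.82 p [ 0.6234 -0.0649  0.1992] F [ 0.38 -0.61 -0.83] op 0.0494 q [-0.23  0.25  1.55 -0.    1.34 -0.07]
```

View pics/wrist10.png

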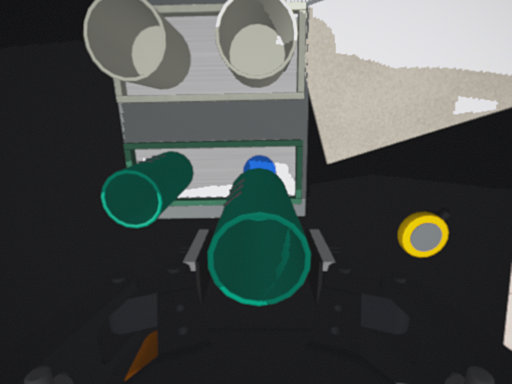

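View pics/c_scene10.png

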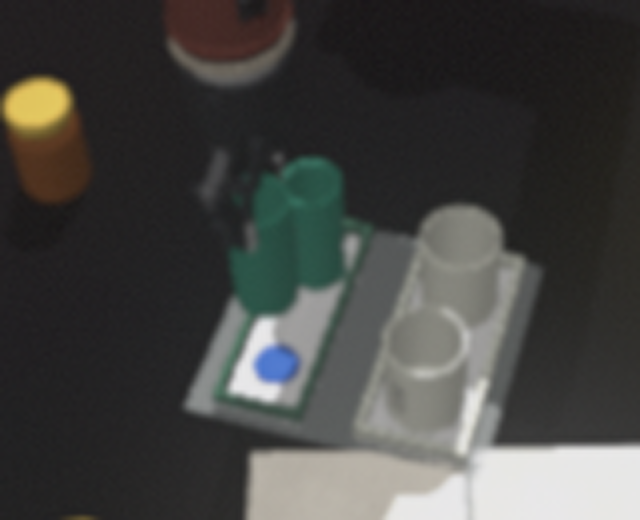

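```bash
python3 - <<'E' 2>&1 | grep -v Warn
from tl import *
X,Y=.6243,-.0634
move_l([X,Y,.115],feed=.15)
print(move_l([X,Y,.093],feed=.04,max_force=5));st()
gripper_to(.072);st()
move_l([X,Y,.24],feed=.2);st()
# hover over dryer
movep([.4965,.3425,.27],ori(-90));st()
snap("wrist","11");snap("scene","11");snap("top","11")
for n,b in(("scene11",(180,150,310,260)),):
    im=cv2.imread(f"pics/{n}.png")[b[1]:b[3],b[0]:b[2]];cv2.imwrite(f"pics/c_{n}.png",cv2.resize(im,None,fx=5,fy=5,interpolation=2))
E
```

```text
True
t 27.06 p [ 0.625  -0.064   0.1009] F [-0.3  -0.29  3.67] op 0.0494 q [-0.23  0.35  1.63 -0.    1.16 -0.07]
t 27.41 p [ 0.6241 -0.0633  0.1   ] F [-0.25 -0.11 -0.24] op 0.072 q [-0.23  0.35  1.63 -0.    1.17 -0.07]
t 28.26 p [ 0.6235 -0.0632  0.2384] F [-0.8   0.1  -0.47] op 0.0722 q [-0.23  0.22  1.51 -0.    1.41 -0.07]
t 30.09 p [0.4967 0.342  0.2695] F [ 1.19  0.02 -0.39] op 0.072 q [ 0.47  0.15  1.54 -0.    1.46  2.04]
```

View pics/wrist11.png

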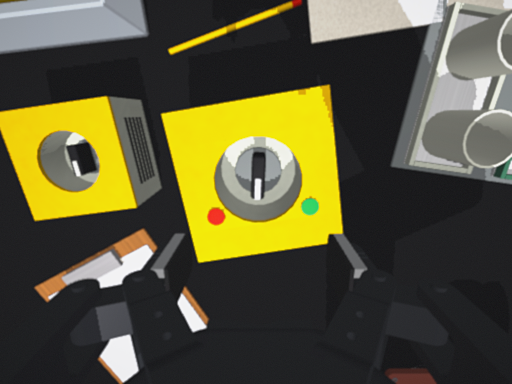

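View pics/c_scene11.png

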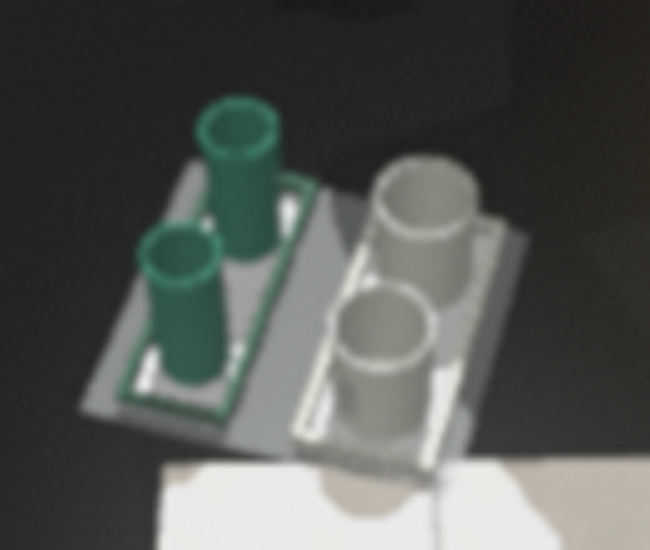

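```bash
python3 - <<'E' | tail -7
import m
from h import *
for t in("scene11","top11"):
    im,d,K,D,T=load(t);W=cloud(im,d,K,D,T).astype(float);m.C[t]=(im,W,K,D,T)
    for n,c,r,h in(("S",[.6243,-.0636],.025,.125),("L",[.5396,.0788],.033,.095),("ks",[.5205,-.047],.025,.125),("kl",[.642,.063],.033,.095)):
        print(t,n,"low",m.fit(t,c,r,.04,h/2+.01,.04)[0],"high",m.fit(t,c,r,h/2+.01,h,.04)[0])
E
```

```text
scene11 L low [0.5396 0.079 ] high [0.5395 0.0789]
scene11 ks low [ 0.5204 -0.0468] high [ 0.522  -0.0461]
scene11 kl low [0.6438 0.0641] high [0.6436 0.064 ]
top11 S low [ 0.624  -0.0638] high [ 0.6241 -0.064 ]
top11 L low [0.5363 0.0761] high [0.5369 0.077 ]
top11 ks low [ 0.5185 -0.0478] high [ 0.5203 -0.0466]
top11 kl low [0.6403 0.0622] high [0.6408 0.0628]
```

```bash
python3 - <<'E'
from h import *
im,d,K,D,T=load("wrist11");W=cloud(im,d,K,D,T).astype(float)
R,G,B=[im[...,i].astype(int) for i in range(3)]
near=(np.hypot(W[...,0]-.4965,W[...,1]-.3425)<.09)
g=near&(G-R>50)&(G-B>40);r=near&(R-G>80)&(R-B>80);print("green",W[g].mean(0),g.sum(),"red",W[r].mean(0))
bar=(np.hypot(W[...,0]-.4965,W[...,1]-.3425)<.032)&(W[...,2]>.098)&(W[...,2]<.112)
print(bar.sum(),cv2.minAreaRect(W[bar][:,:2].astype(np.float32)),W[bar].mean(0))
wh=bar&(R>150)&(abs(R-B)<40);print("white",wh.sum(),W[wh].mean(0))
c=cv2.minAreaRect(W[bar][:,:2].astype(np.float32))[0]
y=near&(R>140)&(R-B>80)&(G>100)&(W[...,2]>.112)
# opening circle: inner edge of yellow per angle
p=W[y][:,:2];cc=np.array([.4965,.3425])
for _ in range(5):
    v=p-cc;an=np.arctan2(v[:,1],v[:,0]);rr=np.hypot(*v.T);E=[]
    for k in range(72):
        s=abs((an-(-np.pi+k*np.pi/36)+np.pi)%(2*np.pi)-np.pi)<.05
        if s.sum()>3:E.append(p[s][rr[s].argmin()])
    E=np.array(E);A=np.c_[2*E,np.ones(len(E))];s=np.linalg.lstsq(A,(E**2).sum(1),rcond=None)[0];cc=s[:2]
print("opening",cc,"r",np.sqrt(s[2]+cc@cc))
gd=W[g].mean(0)[:2]-cc;print("green az",np.degrees(np.arctan2(gd[1],gd[0])),np.hypot(*gd))
v=W[wh].mean(0)[:2]-cc;print("white az",np.degrees(np.arctan2(v[1],v[0])),np.hypot(*v))
E
```

```text
green [0.46690821 0.28388386 0.12184924] 230 red [0.45524648 0.38770972 0.12165554]
605 ((0.4950757324695587, 0.3411395847797394), (0.01592152938246727, 0.049805570393800735), 87.65413665771484) [0.4962382  0.34110299 0.10548361]
white 132 [0.48207562 0.34146006 0.10647671]
opening [0.49514543 0.3414972 ] r 0.0474416770044003
green az -116.11021600150589 0.06416103548922725
white az -179.83718314775922 0.013069868820388235
```

```bash
python3 - <<'E' 2>&1 | grep -v Warn
from r import *
X,Y=.4955,.3415
gripper_to(.040)
movep([X,Y,.16],ori(-92));st()
print(move_l([X,Y,.079],feed=.06,max_force=8));st()
gripper_to(.0,f_grip=25);st()
for a in np.linspace(-92,-26.1,7)[1:]:
    print(a,move_l([X,Y,.079],rotation=ori(a),max_force=40))
hold(.2);st();print(observe()["torque"].round(2))
E
```

```text
t 31.17 p [0.4957 0.3416 0.1605] F [ 0.54 -0.23  0.96] op 0.04 q [0.47 0.22 1.66 0.   1.26 2.08]
False
t 32.67 p [0.4959 0.3417 0.0795] F [ 0.29 -0.08  0.52] op 0.0396 q [0.47 0.32 1.71 0.   1.11 2.08]
t 33.0 p [0.4958 0.3428 0.0797] F [ 0.24  5.41 -0.13] op 0.0156 q [0.47 0.32 1.71 0.   1.11 2.08]
-81.01666666666667 False
-70.03333333333333 False
-59.05 False
-48.06666666666666 False
-37.08333333333333 False
-26.1 False
t 35.25 p [0.4957 0.3431 0.0797] F [-0.41  6.24  0.18] op 0.0158 q [0.47 0.32 1.71 0.   1.11 0.93]
[0.96 0.01 0.07]
```

```bash
python3 - <<'E' 2>&1 | grep -v Warn
from r import *
X,Y=.4955,.3415
gripper_to(.040);st()
move_l([X,Y,.20],feed=.12);movep([X,Y,.27],ori(-26));st()
snap("wrist","12");snap("scene","12")
from h import *
im,d,K,D,T=load("wrist12");W=cloud(im,d,K,D,T).astype(float)
R,G,B=[im[...,i].astype(int) for i in range(3)]
near=(np.hypot(W[...,0]-X,W[...,1]-Y)<.09)
g=near&(G-R>50)&(G-B>40);gc=W[g].mean(0);print("green",gc)
bar=(np.hypot(W[...,0]-X,W[...,1]-Y)<.032)&(W[...,2]>.098)&(W[...,2]<.112)
rc=cv2.minAreaRect(W[bar][:,:2].astype(np.float32));print(rc)
wh=bar&(R>150)&(abs(R-B)<40);v=W[wh].mean(0)[:2]-rc[0];print("white az",np.degrees(np.arctan2(v[1],v[0])))
bx=cv2.boxPoints(rc);e=bx[1]-bx[0];f=bx[2]-bx[1];u=e if np.hypot(*e)>np.hypot(*f) else f;u=u/np.hypot(*u);u=u*np.sign(u@v)
w=gc[:2]-rc[0];print("bar az",np.degrees(np.arctan2(u[1],u[0])),"green x",w@u,"y",u[0]*w[1]-u[1]*w[0])
E
```

```text
t 35.61 p [0.4955 0.3411 0.0789] F [-0.57 -0.09 -0.36] op 0.0403 q [ 0.47  0.32  1.71 -0.    1.11  0.93]
t 37.15 p [0.4962 0.3419 0.2715] F [ 0.23  0.19 -0.17] op 0.0398 q [0.47 0.14 1.54 0.   1.46 0.93]
green [0.46672028 0.28406437 0.12182922]
((0.4951149523258209, 0.34073710441589355), (0.050347309559583664, 0.015110057778656483), 63.6042366027832)
white az -116.91280643448971
bar az -116.3957813249689 green x 0.06338768630643123 y -0.00023941573121289209
```

View pics/wrist12.png

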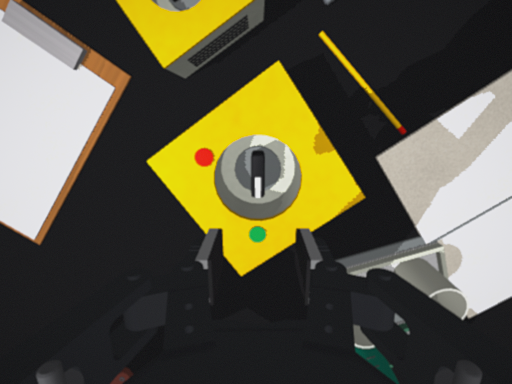

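View pics/scene12.png

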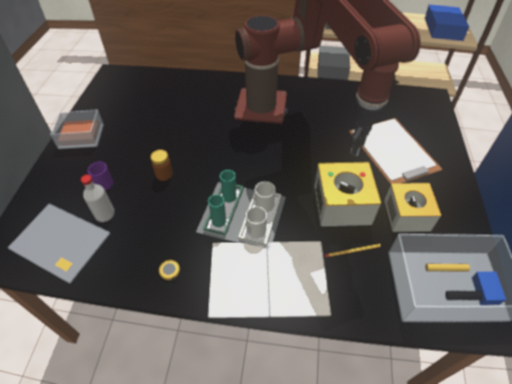

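The white pointer at wrist (258,187) points straight at the green dot at (258,234). All four beakers are upright, and the robot touches nothing.

```bash
python3 - <<'E'
from plant import *
job_done();print(observe()["time_s"])
E
```

```text
the job is handed in; nothing more can be done
the job is handed in; nothing more can be done
```

I handed the job in at about 37 s of the 69 s allowed. Both beakers are on their spots and the knob is set to green, but I knocked the small beaker over onto a lean on the way and had to set it right again.

- **What I did:** I lifted the small beaker out of the large one and stood it on its spot, then placed the large beaker on its own spot. I gripped the dryer's knob through the guard and turned it about 66° to the green dot.
- **The mishap:** I carried the large beaker too low, with its bottom at about 0.12 m. It struck the small beaker I had already placed, which ended up leaning in its row. Several camera fits put the lean at 0.59 to 0.62 rad, under the 0.7 rad limit. I never measured the peak lean at the moment of the knock, so I can't rule out that it briefly passed the limit. I gripped it with a tilted tool, lifted it, brought it upright and set it back on its spot.
- **Last checks on the beakers:** The small one is within about 1 mm of its spot, and the large one within 1 to 4 mm depending on the camera. Both are upright and released. The kept beakers measure within about 2 mm of where they started.
- **Bottle and jar:** They look unmoved in the final scene picture, but I did not measure them again at the end.
- **Last check on the knob:** The pointer's line passes about 0.2 mm from the green dot's centre, on the pointer's side, with the gripper clear above the dryer.

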